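# Pin the bumper-guard drill jig and hold it shut

### The arm

A 6-joint arm with a two-finger parallel gripper is mounted at the origin on the work surface. World frame = base frame: x ahead of the robot, y to its left, z up, the work surface at z = 0. Lengths are in m, angles in rad, forces in N, time in s.
With the tool pointing down it reaches from about 0.35 to 0.8 m from the base axis. Payload 7.3 kg.
Tool frame: the origin (TCP) lies between the finger pads; the fingertips stand 25 mm ahead of it and the grasp point (between the pads) lies 6 mm ahead of it (r.tip_extent is the distance from the TCP to the fingertips, in m); z points along the fingers, y is the line along which they close (so a half turn about z gives the same grasp; the last joint's range is limited). The gripper opens to 85 mm and grips with 20 to 120 N. Pads are 22 mm wide; open, the fingers measure 114 mm over their backs; the gripper's body (76 mm by 85 mm) begins 54 mm behind the grasp point. The pads swing forward as they close: fully open they stand 13 mm farther back than shut.
Start: joints at [-1.403, 0.342, 1.524, -0, 1.275, -0.146], TCP at [0.162, -0.499, 0.256] pointing down, gripper open.
Joint ranges: [-2.53, 2.53], [-0.77, 2.02], [0.04, 2.7], [-1, 4.14], [0.28, 2.66], [-3.11, 3.11]. Speed limits (rad/s): [2.57, 2.57, 3.14, 3.14, 3.14, 3.14].

### API

Orientations are given as a unit quaternion [x, y, z, w].
In Python, from workcell import r, command_gripper, optics gives the robot as it stands. The module is installed in compiled form; this text tells all that it offers. Calls block until the motion is done:
- r.reach(position, orientation): joint-space move of the TCP to a pose.
- r.move_straight(position, orientation=None, speed=0.15, max_force=None): straight line of the TCP; orientation=None keeps the orientation; speed is the mean speed in m/s. With max_force (N) it stops when the force on the tool has changed by that much, and returns True; else False.
- r.movej(angles): joint-space move.
- command_gripper(opening, force=None): finger opening in m; force is the grip in N (None keeps the last); returns when the fingers have stopped.
- r.hold(seconds).
- r.solve_ik(position, orientation): joint angles nearest the present ones, or None.
- r.read_state(): the state.
- optics.get_image(name): name is "scene" or "top" or "wrist"; returns (picture, depth): 480x640x3 uint8, red, green, blue; 480x640 float32, m along the optical axis (not along the pixel's ray), 0 where there is no reading.
- optics.camera_model(name): a dict with "K" (3x3 intrinsics, pixels), "R" (3x3) and "t" (3): a world point X has camera coordinates R X + t; the wrist camera has in their place "tool_from_camera" (4x4, takes a point from camera to tool coordinates, whose origin is the TCP and whose axes are the flange's). Camera axes: x right, y down, z forward; pixel columns grow to the right and rows downward; lengths in m; the calibration is good to about 2 mm. A picture is of the moment at which its call begins: read the wrist's pose just before it. camera_model takes no time and is no camera call.
A pose or a line that the arm cannot do raises r.PlanningError and nothing moves.
- r.finish_job(): hands the job in; it is judged then, once.
The state is a dict: "time_s": time; "joint_positions": joint angles; "dq": joint speeds; "tau": joint torques, N m; "eef_pos": TCP position; "eef_rot": TCP orientation; "contact_force": force on the tool from outside, world axes, zero at the start; "torque": the same for the moment, N m; "grip_width": finger opening in m; "grip_force": force on a finger pad.
Only numpy, scipy, OpenCV 4.12 (cv2) and the standard library are available. Lean on these libraries where they do the work, as an engineer would, in place of code of your own. Each camera call takes 0.05 s, during which the arm holds its last target. There are 200 camera calls.

### The job

Get the bumper guard ready for drilling: swing the blue lid of the drill jig fully shut, then pluck the red-headed locating pin from the pocket tray and push it straight down through the ringed hole in the lid into the base until its head sits flush on the lid. Finish while still holding: keep pressing the pin's head firmly down so that the two halves stay pressed shut, and do not let go. Leave the other two pins, the tin and the punch where they are.

Things in the scene. Friction and masses are not known exactly. Their poses are not given: they have to be found in the camera images.
- jig: Clamshell drill jig, fixed to the cart: aluminium lower half 160 (its x) x 120 (its y) x 34 mm high with a white bumper guard across it, and a blue lid hinged along its far (+x) edge. Origin: centre of the underside of the lower half; z up; its -x side is the opening side. A vertical pin hole, 13 mm across with a small chamfer, goes right through the lower half at x = -40, y = 0 mm.
- lid (a joint): Opening angle of the blue lid in rad: 0 fully shut (hard stop), at most 1.6; grows as the opening edge rises. It starts between 0.9 and 1.35. The hinge is stiff: the lid stays wherever it is left, and about 3 to 5 N at the opening edge moves it.
- hinge_line (a point): Middle of the lid's hinge line, which runs along the jig's y axis at x = +83, z = 34 mm in the jig's frame. The lid is a plate 170 x 120 x 10 mm reaching from 5 to 175 mm from this line; shut, its underside is 36 and its top 46 mm above the cart, and its opening edge overhangs the lower half by 12 mm.
- lid_hole (a point): Centre of the yellow-ringed pin hole at the lid's top (outer) face; it moves with the lid, 123 mm from the hinge line; z points out of the top face. The hole is 13 mm across and goes through the lid; with the lid shut it is straight above the hole of the lower half, 46 mm above the cart.
- lid_edge (a point): Middle of the lid's opening edge, on its top (outer) face, 175 mm from the hinge line; it moves with the lid.
- tray: Black pocket tray fixed to the cart, 160 (its x) x 60 (its y) x 48 mm high; origin at the centre of its underside. Three through pockets 13 mm across in a row along its x axis at -50, 0 and +50 mm, each with a pin hanging by its head; which pin is in which pocket varies.
- red_pin: Red-headed locating pin, 62 mm long, about 60 g: steel shank 10 mm across and 36 mm long with a nose tapering to 4 mm over its last 10 mm, and a round red head 22 mm across and 26 mm high. Origin: the tip of the nose; z points up along the pin to the head. In the tray its head stands from 48 to 74 mm above the cart.
- red_pin_shoulder (a point): Centre of the underside of the red pin's head, 36 mm above the tip; flush with the lid's top face when the pin is home.
- green_pin: Pin of the same shape with a green head, for another jig; stays in its pocket. Origin: the tip.
- grey_pin: Pin of the same shape with a grey head, for another jig; stays in its pocket. Origin: the tip.
- tin: Squat tin of grommets with a green press-fit lid, 87 mm across, 44 mm high; origin at the centre of its underside. Leave alone.
- punch: Steel pin punch lying on the cart, 135 mm long along its x axis, 10 mm thick; origin on the cart under its middle. Leave alone.
There are look-alikes about, which are no part of the job. Of the things shaped like the red_pin, the red one is meant.

How it is judged:
On the way:
1. the lid is shut while the red pin is still in its pocket (value of joint lid below 0.04 rad and distance of red_pin from where it was at the start of the episode below 0.015 m), for 0.2 s.
At the end, for the whole second after the job is handed in: The lid is shut (under 0.025 rad); the red pin is in both holes, upright within 0.1 rad, centred within 4 mm, with the underside of its head within 2.5 mm of the shut lid's top; the gripper's fingers still bear on the red pin (over 3 N) and the pin is pressed on the jig with over 4 N (value of joint lid below 0.025 rad and horizontal distance between red_pin_shoulder and lid_hole below 0.004 m and z of red_pin_shoulder in the frame of jig below 0.0485 m and angle between the z axis of red_pin and the z axis of jig, either way round below 0.1 rad and contact force between the fingers and red_pin above 3 N and contact force between red_pin and jig above 4 N); the arm keeps its last pose, push and grip.
It fails at once if another pin was pulled out or moved more than 15 mm (distance of any of green_pin, grey_pin from where it was at the start of the episode above 0.015 m).
It fails at once if the tin or the punch was moved more than 20 mm (distance of any of tin, punch from where it was at the start of the episode above 0.02 m).
It also fails if it takes over 58 s, if anything falls off the work surface, if the arm or the gripper's body presses on something with over 40 N, if the wrist force passes 120 N, or if a joint passes its speed limit or range.

## Working session

There is one attempt and no reset: what is moved stays moved. The work goes in short steps, each a Python script; the robot and the scene stay as the last script left them, time stands still between calls to the robot, and variables do not carry over. Pictures are saved under pics/ and viewed, at most 10 in all, crops included, and the job is handed in when it is done.

```bash
mkdir -p pics
cat > h.py <<'E'
import numpy as np, cv2
from workcell import r, command_gripper, optics
from scipy.spatial.transform import Rotation as Ro
def cloud(name):
    s=r.read_state(); im,d=optics.get_image(name); m=optics.camera_model(name)
    v,u=np.mgrid[0:480,0:640]; K=np.array(m["K"])
    P=np.stack([(u-K[0,2])/K[0,0]*d,(v-K[1,2])/K[1,1]*d,d],-1)
    if name=="wrist":
        T=np.array(m["tool_from_camera"]); P=P@T[:3,:3].T+T[:3,3]
        P=P@Ro.from_quat(s["eef_rot"]).as_matrix().T+np.array(s["eef_pos"])
    else: P=(P-np.array(m["t"]))@np.array(m["R"])
    P[d==0]=np.nan
    return im,P
def save(im,n): cv2.imwrite("pics/"+n,im[:,:,::-1])
def mask(im,lo,hi): return cv2.inRange(cv2.cvtColor(im,cv2.COLOR_RGB2HSV),np.array(lo),np.array(hi))>0
E
python3 - <<'E'
from h import *
for n in("top","scene"):
    im,P=cloud(n); save(im,n+".png"); np.savez("/tmp/"+n,im=im,P=P)
    for c,lo,hi in(("red",(0,120,60),(7,255,255)),("red2",(172,120,60),(180,255,255)),("blue",(100,120,50),(130,255,255)),("yellow",(22,120,100),(34,255,255)),("green",(40,80,40),(85,255,255))):
        k,l,st,ce=cv2.connectedComponentsWithStats(mask(im,lo,hi).astype(np.uint8))
        for i in range(1,k):
            if st[i,4]>25:
                q=P[l==i]; print(n,c,st[i],ce[i].round(),np.nanmedian(q,0).round(3),np.nanmin(q,0).round(3),np.nanmax(q,0).round(3))
print(r.read_state())
E
```

```text
top red [   0  137  125  229 5284] [ 64. 247.] [0.575 0.554 0.023] [0.357 0.442 0.012] [0.83  0.705 0.029]
top red [480 312  12  12 119] [485. 318.] [ 0.456 -0.279  0.074] [ 0.445 -0.3    0.046] [ 0.466 -0.268  0.079]
top blue [ 222  239   79   58 3307] [263. 268.] [0.549 0.136 0.13 ] [0.5   0.074 0.044] [0.609 0.198 0.187]
top green [481 286  13  12 127] [487. 292.] [ 0.504 -0.283  0.073] [ 0.494 -0.305  0.045] [ 0.516 -0.273  0.077]
top green [ 160  323   43   43 1426] [181. 344.] [0.402 0.308 0.043] [0.361 0.266 0.038] [0.443 0.349 0.048]
scene red [ 443  101  197  139 4223] [542. 171.] [0.622 0.544 0.023] [ 0.358  0.44  -0.004] [0.833 0.741 0.029]
scene red [ 93 253  14  11 126] [100. 258.] [ 0.456 -0.28   0.073] [ 0.426 -0.292  0.047] [ 0.467 -0.269  0.077]
scene blue [ 305  133   84  114 6080] [347. 189.] [0.557 0.132 0.117] [ 0.403  0.071 -0.001] [0.612 0.29  0.186]
scene green [359 126  40  26 647] [382. 138.] [0.408 0.315 0.043] [0.36  0.281 0.039] [0.444 0.352 0.048]
scene green [ 98 275  15  13 142] [105. 281.] [ 0.507 -0.284  0.073] [ 0.473 -0.295  0.046] [ 0.517 -0.274  0.077]
{'time_s': 0.1, 'joint_positions': array([-1.40299680e+00,  3.42653171e-01,  1.52490511e+00, -2.39731429e-05,
        1.27540053e+00, -1.46001951e-01]), 'dq': array([-0.00061259, -0.00210989, -0.00315887,  0.00107762, -0.00025768,
       -0.00043931]), 'tau': array([ 2.28973251e-03, -4.34447336e+01, -2.46491021e+01, -6.17662090e-05,
        4.66688696e-03, -1.28681503e-06]), 'eef_pos': array([ 0.1620156 , -0.49904236,  0.25570109]), 'eef_rot': array([ 9.87715533e-01,  1.56261187e-01, -1.89089030e-05, -6.82912461e-04]), 'contact_force': array([-0.41507584, -0.02625859,  0.29685998]), 'torque': array([-0.01572394, -0.0262812 , -0.01416195]), 'grip_force': 0.0, 'grip_width': 0.08521576168461326}
```

View pics/top.png

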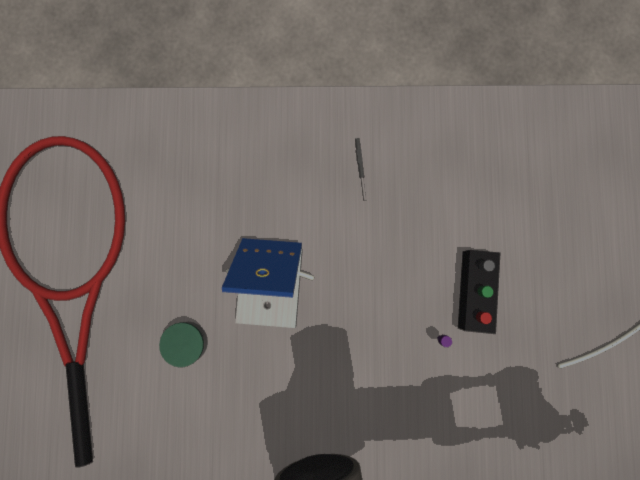

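View pics/scene.png

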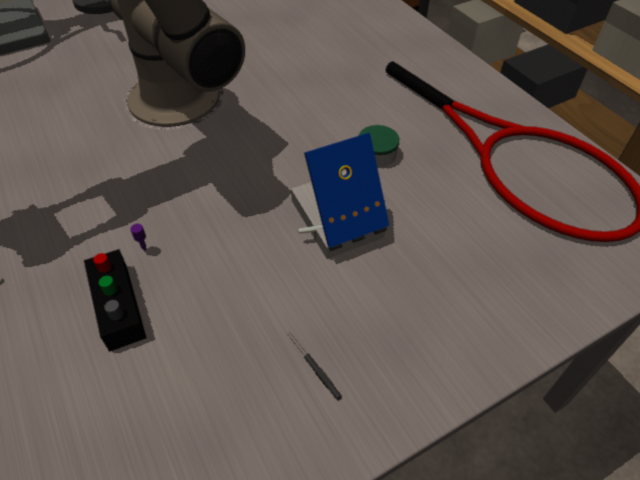

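Top view: blue lid with ringed hole at about (262,272) and the base hole at (267,306). The tray is at (480,290) with the red head nearest the robot at (485,318). A purple look-alike stands at (446,341), the punch is at (361,170) and the tin at (181,344). Next I fit the lid plane to get the hinge line and opening angle.

Run:
```python
from h import *
Z={n:np.load(f"/tmp/{n}.npz") for n in("top","scene")}
for n,z in Z.items():
    im,P=z["im"],z["P"]
    m=cv2.erode(mask(im,(100,120,30),(130,255,255)).astype(np.uint8),np.ones((5,5)))>0
    q=P[m]; q=q[~np.isnan(q).any(1)]; 
    for _ in range(6):
        c=q.mean(0); nrm=np.linalg.svd(q-c)[2][2]; nrm*=np.sign(nrm[2]); e=abs((q-c)@nrm); q=q[e<max(.004,2.5*e.std())]if _<5 else q
    th=np.arccos(nrm[2]); yaw=np.arctan2(nrm[1],nrm[0])
    f=np.array([np.cos(yaw),np.sin(yaw),0]); l=np.array([-f[1],f[0],0])
    # hinge: point with offset 12mm below outer face, z=.034
    h=c-.012*nrm; up=np.array([-np.cos(th)*f[0],-np.cos(th)*f[1],np.sin(th)]); rr=(h[2]-.034)/np.sin(th); H=h-rr*up
    print(n,len(q),"th",th,"yaw",yaw,"H",H,"s",np.percentile((q-H)@up,[0,1,99,100]),"l",np.percentile((q-H)@l,[0,1,99,100]), "y ring",)
    my=mask(im,(18,90,60),(36,255,255)); k,lb,st,ce=cv2.connectedComponentsWithStats(my.astype(np.uint8))
    for i in range(1,k):
        if st[i,4]>6:
            p=np.nanmedian(P[lb==i],0); print(st[i],p,(p-H)@up,(p-H)@l,(p-H)@nrm)
```

```text
top 2364 th 0.966724922932332 yaw -0.0783955962334849 H [0.59973638 0.13123116 0.034     ] s [0.01314945 0.0169368  0.17500925 0.17710737] l [-0.05479278 -0.05333304  0.05369715  0.05511875] y ring
[256 269  13   8  44] [0.53942986 0.13706647 0.14475156] 0.12556019655851133 0.0010944608730701119 0.013048924521821851
scene 4824 th 0.9699161144696647 yaw -0.07916391620713617 H [0.59938772 0.12994506 0.034     ] s [0.00632323 0.00961774 0.16941039 0.17083198] l [-0.05546262 -0.05391096  0.05636326  0.05927307] y ring
[339 165  13  15  79] [0.54046819 0.13682088 0.14155412] 0.12222911142535686 0.00219485653306974 0.011912354781180873
```

Both views agree: angle 0.968, yaw -0.079, hinge at (0.600, 0.131), and the ring 123 mm along as specified. Next I push the lid shut along its arc.

Run:
```python
from h import *
yaw=-.0788; H=np.array([.5996,.1308,.034]); f=np.array([np.cos(yaw),np.sin(yaw),0]); z=np.array([0,0,1.])
q=(Ro.from_euler('z',yaw)*Ro.from_euler('x',np.pi)).as_quat()
def tcp(th,gap=0,rr=.163):
    return H+rr*(-np.cos(th)*f+np.sin(th)*z)+(.012+gap)*(np.sin(th)*f+np.cos(th)*z)+.011*f+r.tip_extent*z
command_gripper(0.0,40)
r.reach(tcp(.968,.03)+[0,0,.10],q)
r.move_straight(tcp(.968,.025),speed=.2)
print(r.read_state()["contact_force"])
for th in np.linspace(.9,.08,8):
    r.move_straight(tcp(th),q,speed=.12); print(round(th,2),r.read_state()["contact_force"].round(1))
print(r.move_straight(tcp(-.04),q,speed=.04,max_force=18))
s=r.read_state();print(s["time_s"],s["contact_force"],s["eef_pos"]-tcp(0))
p=np.array(s["eef_pos"]); r.move_straight(p+[0,0,.15],speed=.3)
r.move_straight([H[0]-.16,H[1],.27],q,speed=.25)
im,P=cloud("wrist"); save(im,"w1.png"); np.savez("/tmp/w1",im=im,P=P)
im,P=cloud("top"); m=mask(im,(100,120,30),(130,255,255)); print(np.nanpercentile(P[m],[2,50,98],axis=0)); print(r.read_state()["time_s"])
```

```text
[0.56768851 1.09856258 0.16980578]
0.9 [ 0.2 -0.9  0.2]
0.78 [ 0.6 -0.6 -0.3]
0.67 [-0.4 -0.3  1.2]
0.55 [-0.1 -0.3 -0.1]
0.43 [-0.7  0.2  0.4]
0.31 [0.1 0.2 0.3]
0.2 [ 0.1 -0.3  0.9]
0.08 [-0.5  0.3  0.2]
True
7.1917 [-3.254769   -0.16148729 12.45813233] [ 1.02037145e-03  1.17060732e-04 -5.19575368e-05]
[[0.43148121 0.08017292 0.04220566]
 [0.51536403 0.13379536 0.0452691 ]
 [0.59278765 0.19611052 0.04862803]]
8.3
```

View pics/w1.png

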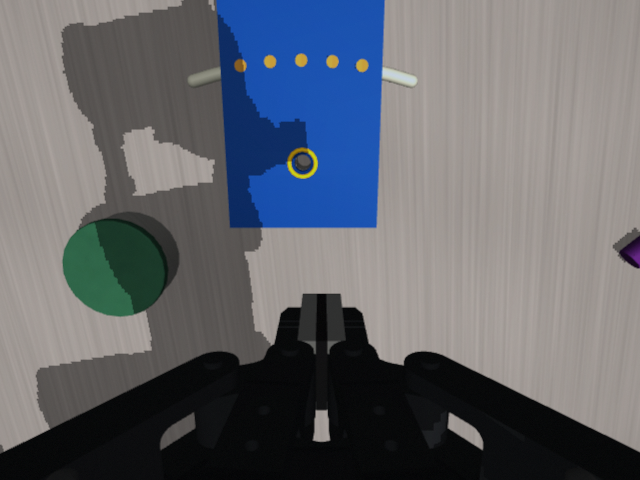

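The wrist view shows the lid shut, with the ring at about (303,163). Now I measure the ring by ray and look at the tray from the same relative pose, so that any calibration bias cancels.

```bash
cat >> h.py <<'E'
def ray(uv,z,eef,rot):
    m=optics.camera_model("wrist"); T=np.array(m["tool_from_camera"]); R=Ro.from_quat(rot).as_matrix()
    d=R@T[:3,:3]@np.linalg.inv(np.array(m["K"]))@np.array([*uv,1.]); o=R@T[:3,3]+np.array(eef)
    return o+d*(z-o[2])/d[2]
def blobs(m,amin=60):
    c,_=cv2.findContours(m.astype(np.uint8),cv2.RETR_EXTERNAL,cv2.CHAIN_APPROX_NONE)
    return [(cv2.contourArea(x),cv2.fitEllipse(x),x) for x in c if cv2.contourArea(x)>amin]
E
python3 - <<'E'
from h import *
s=r.read_state(); im=np.load("/tmp/w1.npz")["im"]
for a,e,_ in blobs(mask(im,(22,150,60),(34,255,255))):
    print("ring",a,e,p:=ray(e[0],.046,s["eef_pos"],s["eef_rot"]))
yaw=-.0788; q=(Ro.from_euler('z',yaw)*Ro.from_euler('x',np.pi)).as_quat()
print("exp",np.array([.5996,.1308])-.123*np.array([np.cos(yaw),np.sin(yaw)]))
r.reach([.456-.037,-.281,.298],q); command_gripper(.05)
s=r.read_state(); im,P=cloud("wrist"); save(im,"w2.png")
for n,lo,hi in(("red",(0,120,40),(8,255,255)),("green",(45,80,40),(80,255,255))):
    for a,e,x in blobs(mask(im,lo,hi),150):
        print(n,a,e,ray(e[0],.074,s["eef_pos"],s["eef_rot"]))
print(r.read_state()["time_s"],s["eef_pos"])
E
```

```text
ring 671.0 ((302.0005798339844, 162.6530303955078), (29.002016067504883, 29.54539680480957), 157.21551513671875) [0.47576821 0.14277019 0.046     ]
exp [0.47698168 0.14048237]
red 592.5 ((314.6420593261719, 164.0883026123047), (26.8270320892334, 28.22123146057129), 6.060444355010986) [ 0.45470599 -0.27847146  0.074     ]
green 648.0 ((315.408447265625, 97.52703857421875), (28.172178268432617, 29.403013229370117), 0.18597234785556793) [ 0.50413624 -0.28316012  0.074     ]
10.4083 [ 0.41906943 -0.28090868  0.29800917]
```

View pics/w2.png

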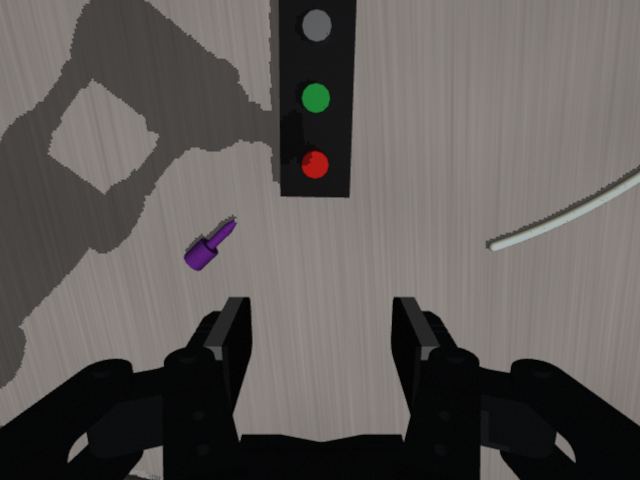

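The red head is at (315,164), giving (0.4547, -0.2785); red to green measures 49.7 mm, as expected. Next I grasp it across the tray and lift.

Run:
```python
from h import *
yaw=-.0788; q=(Ro.from_euler('z',yaw)*Ro.from_euler('x',np.pi)).as_quat()
p=np.array([.4547,-.2785,0])
r.reach(p+[0,0,.14],q)
print(r.move_straight(p+[0,0,.0765],q,speed=.08,max_force=8))
command_gripper(0.0,80); s=r.read_state(); print(s["grip_width"],s["grip_force"],s["contact_force"],s["eef_pos"])
r.move_straight(p+[0,0,.20],q,speed=.12)
r.hold(.2); s=r.read_state(); print(s["grip_width"],s["grip_force"],s["contact_force"],s["time_s"])
im,P=cloud("wrist"); save(im,"w3.png")
r.reach([.4758,.1428,.19],q)
print(r.read_state()["time_s"])
im,P=cloud("scene"); save(im[100:260,220:460].repeat(3,0).repeat(3,1)[:, :720],"s3.png")
```

```text
False
0.019409457061032236 78.03942203521729 [-0.9677949   0.63191719  6.431631  ] [ 0.45501564 -0.27873356  0.07728968]
0.01944316398261406 78.1884491443634 [-0.28511719  0.17230001 -0.99730199] 13.8083
15.4167
```

View pics/w3.png

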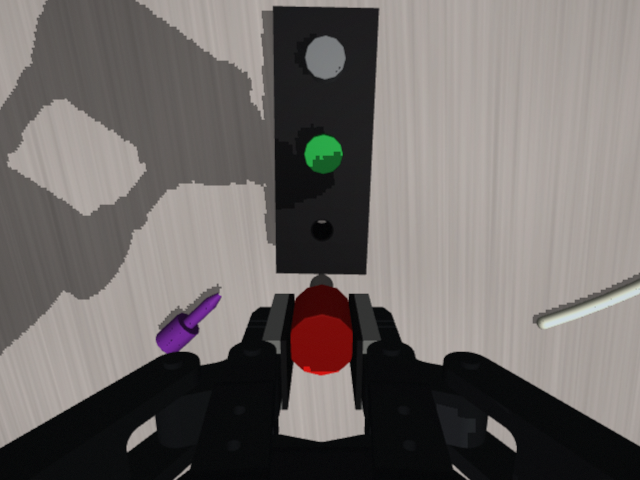

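View pics/s3.png

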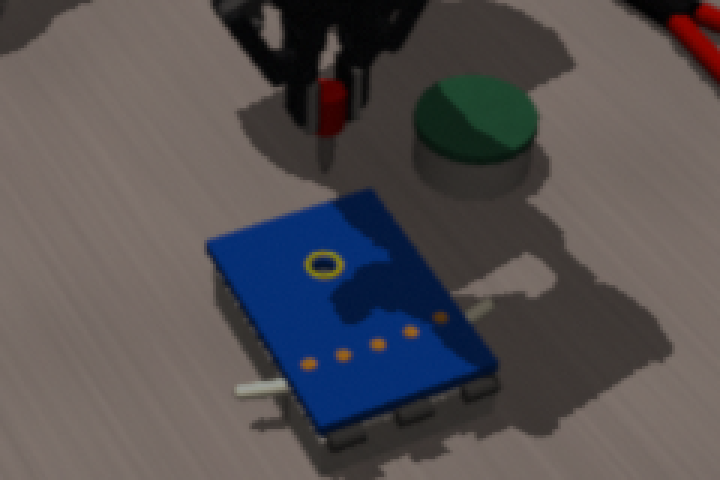

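The pin is held upright and centred over the lid side. The lid is clear, so I lower it with force guarding.

Run:
```python
from h import *
yaw=-.0788; q=(Ro.from_euler('z',yaw)*Ro.from_euler('x',np.pi)).as_quat()
p=np.array([.4758,.1428,0])
r.move_straight(p+[0,0,.125],q,speed=.1); r.hold(.2)
f0=r.read_state()["contact_force"]
print(r.move_straight(p+[0,0,.073],q,speed=.03,max_force=12))
s=r.read_state(); print(s["eef_pos"],s["contact_force"]-f0,s["torque"],s["grip_width"],s["time_s"])
```

```text
True
[0.47576743 0.14279687 0.07523442] [-0.22517247 -0.42750378  6.80338556] [-0.01628883  0.1460295  -0.02383172] 0.019736278630783425 18.0
```

It went in cleanly and stopped at the expected height (0.0752). Now I press harder, hold and check.

Run:
```python
from h import *
s=r.read_state(); print(s["contact_force"]); p=np.array(s["eef_pos"])
command_gripper(0.0,110)
print(r.move_straight(p-[0,0,.006],speed=.01,max_force=20))
for _ in range(3):
    r.hold(.7); s=r.read_state(); print(s["eef_pos"],s["contact_force"].round(1),s["grip_force"],s["time_s"])
im,P=cloud("scene"); save(im[100:260,220:460].repeat(3,0).repeat(3,1),"s4.png")
```

```text
[-0.69658119  0.42596751  6.04920173]
True
[0.47577418 0.1428103  0.07533602] [-1.3 -0.1  7.1] 108.1199848651886 19.2083
[0.47578736 0.14282373 0.07535877] [-1.4 -0.8  7.3] 108.11965942382812 19.9083
[0.47577323 0.14280471 0.07536087] [-1.2 -0.9  6.9] 108.11965584754944 20.6083
```

View pics/s4.png

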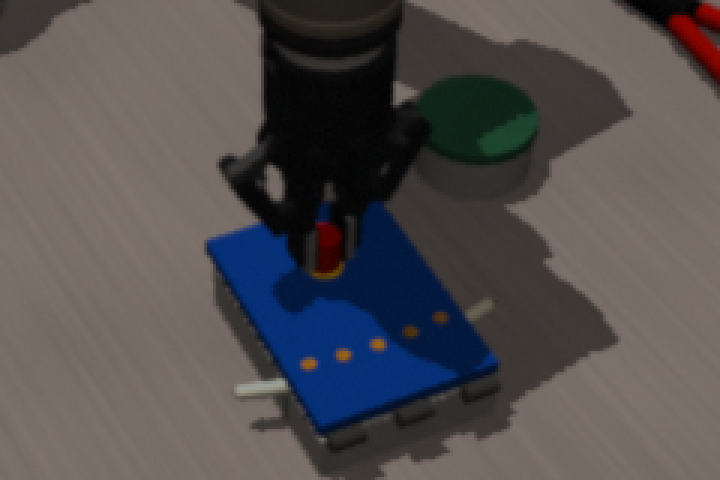

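The head is seated on the ring and the TCP drop matches flush. The force relaxes after a guarded stop, so I set the target slightly below to keep a firm push.

Run:
```python
from h import *
p=np.array(r.read_state()["eef_pos"])
for k in range(1,9):
    r.move_straight([p[0],p[1],p[2]-.0007*k],speed=.01); r.hold(.4); s=r.read_state()
    print(k,s["eef_pos"][2],s["contact_force"].round(1))
    if s["contact_force"][2]>18: break
r.hold(1.5); s=r.read_state(); print(s["eef_pos"],s["contact_force"],s["grip_force"],s["time_s"])
```

```text
1 0.07534965411537735 [-2.6 -0.3  7. ]
2 0.07526892976325503 [-4.3 -1.1 12.5]
3 0.07517551829899671 [-6.4 -1.5 19.3]
[0.4759507  0.14284651 0.07520304] [-6.35750851 -0.27481375 18.76863439] 108.9185643196106 24.1083
```

A steady push of about 19 N is holding with no slip, so I hand it in.

```bash
python3 -c "
from h import *
print(r.finish_job()); print(r.read_state()['contact_force'])"
```

```text
the job is handed in; nothing more can be done
None
the job is handed in; nothing more can be done
```

The lid is shut and the red pin is seated flush through both holes; I handed the job in at about 24 s with the gripper still pressing it down at about 19 N, but the hand-in returned no verdict.

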